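# Draw the filter out of a washer's drain pump

## Robot

A 6-joint arm with a two-finger parallel gripper is mounted at the origin on a cart in front of the work surface, level with it; the furniture and walls round the work are solid. World frame = base frame: x ahead of the robot, y to its left, z up, the work surface at z = 0. Lengths are in m, angles in rad, forces in N, time in s.
With the tool pointing down it reaches from about 0.325 to 0.9 m from the base axis. Payload 6.1 kg.
Tool frame: the origin (TCP) lies midway between the tips of the shut fingers; the grasp point (between the pads) lies 19 mm behind it (r.pinch_z is the distance from the TCP to the grasp point, in m); z points along the fingers, y is the line along which they close (so a half turn about z gives the same grasp; the last joint's range is limited). The gripper opens to 87 mm and grips with 3 to 60 N. Pads are 19 mm wide; open, the fingers measure 117 mm over their backs; the gripper's body (75 mm by 190 mm) begins 51 mm behind the grasp point.
Start: joints at [1.102, 0.22, 1.526, -0, 1.395, -0.126], TCP at [0.21, 0.589, 0.223] pointing down, gripper open.
Joint ranges: [-2.98, 2.98], [-0.91, 2.08], [0.09, 2.57], [-1.24, 4.39], [0.2, 2.65], [-2.68, 2.68]. Speed limits (rad/s): [2.57, 2.57, 3.01, 3.14, 3.14, 3.14].

## Interface

Orientations are given as a rotation vector (axis times angle).
In Python, from plant import r gives the robot as it stands.
- The arm moves only by the tool step_arm, never from a script. Its arguments are lists of equal length, an entry for each row: "fingers": the gripper's target within -1 to 1 (fully open at 1, half-way at 0, shut at -1); "delta_pos": the shift along the tool's x, y, z in units of 0.02 m (1.0 is 0.02 m), a list of three; "spin": the turn about the tool's z in units of 30 degrees (1.0 is 30 degrees). A call has 1 to 12 rows; each row shifts and turns the commanded pose from where the row before left it, along the tool's axes as they then stand; what a row does not reach is not made up. A row lasts 1/10 s, in which the tool goes at most 50 mm and 8.59 degrees, less where a joint would pass 70% of its speed; a pose out of reach is approached as far as the arm can. A call with a number of a shift or a turn outside -1 to 1 is refused whole. A call with a gripper value outside its range is refused whole. The fingers move at their own pace and stop on an object; "force" is the grip in N (left out, the last holds). Time passes only in rows, so rows that do not move let the fingers close. It gives the time, the measured TCP pose, the force, the opening and the grip force at its end, in the units of the state.
- r.state(): the state, without advancing time (a new reading comes with each control period).
- r.capture(name): name is "scene" or "top"; returns the picture (384x512x3 uint8, blue, green, red); there is no depth.
- r.camera_params(name): a dict with "intrinsics" (3x3 intrinsics, pixels), "view" (4x4, takes a point from world to camera coordinates). Camera axes: x right, y down, z forward; pixel columns grow to the right and rows downward; lengths in m; the calibration is good to about 2 mm. A picture is of the moment at which its call begins. camera_params takes no time and is no camera call.
- r.job_done(): hands the job in; it is judged then, once.
The state is a dict: "time_s": time; "q": joint angles; "joint_velocities": joint speeds; "tau": joint torques, N m; "eef_pos": TCP position; "tool_rot": TCP orientation; "ft_force": force on the tool from outside, world axes, zero at the start; "torque": the same for the moment, N m; "width": finger opening in m; "grasp_force": force on a finger pad.
Only numpy, scipy, OpenCV 4.12 (cv2) and the standard library are available. Lean on these libraries where they do the work, as an engineer would, in place of code of your own. Each camera call takes 0.05 s, during which the arm holds its last target. There are 200 camera calls.

## Task

A drain pump taken out of the washer stands on the worktop; a swivelling steel keeper between its two sloping sleeves locks both inserts in. Turn the keeper anticlockwise about a quarter turn (seen looking down on the sloping face) and leave it there, then draw the filter - the insert with the flat wing grip - straight out along its sleeve without dragging or lifting the pump; leave the insert with the round knob in place. Bring the filter upright over the white drip tray, lower it gently onto a free spot of the tray so that it stands on its foot, and let go, without disturbing the other things around.

Things in the scene. Friction and masses are not known exactly. Their poses are not given: they have to be found in the camera images.
- port_mid (a point): Middle of the pump's sloping grey face (64 x 170 mm), half-way between its two sleeve mouths. z: sleeve axis, out of the face, up and to the robot side, 35 degrees from vertical; x: up the slope; y: along the row. The mouths lie at y = +50 and -50 mm; bore 32 mm, depth 70 mm. Either insert may be in either sleeve, its flange on the face.
- keeper (a joint): Turn of the steel keeper about z of port_mid, rad: 0 = bar along y, over the flanges of both inserts (locked); grows anticlockwise seen looking down on the face, stop at 1.57; from 1.0 on both flanges are free. Starts at 0 to 0.3. Turns against slight friction (0.05 N m) and stays where it is left.
- keeper_fin (a point): Middle of the keeper's upright grip fin, on its turning axis, 33 mm above the sloping face. The fin is 10 mm thick along x, 36 mm long along y (along the bar); it stands on the bar (16 x 70 x 6 mm), whose top is 19 mm below this point, and ends 20 mm above this point.
- filter_wing (a point): Centre of the filter's wing grip (white plastic, about 110 g). The wing is 14 mm thick along y, 40 mm long along x, 40 mm high along z. Under it a round flange, 46 mm across, 6 mm thick (its top 20 mm below this point), then the slotted shaft, 30 mm across, 62 mm long. z runs along the shaft towards the wing.
- filter: The filter; origin at the centre of the flat foot of its shaft, 88 mm below filter_wing along the shaft; axes as filter_wing.
- plug_knob (a point): Centre of the round knob (24 mm across, 22 mm high) of the other insert, same flange and shaft size as the filter; it stays in its sleeve.
- tray_floor (a point): Centre of the inner floor of the white drip tray (fixed; outside 150 mm along x by 240 mm along y, rim 17 mm high over the worktop, wall 4 mm; floor 4 mm over the worktop). The dosing cup stands somewhere in it.
- dosing_cup: Pale round open cup, 63 mm across, 49 mm tall, standing in the tray; origin at the centre of its underside. Bystander.
- dropper: Small dropper bottle, 33 mm across, 102 mm tall, standing in front of the tray; origin at the centre of its underside. Bystander.
- detergent_jug: Tall white jug with green cap, 89 x 142 mm, 312 mm tall, standing at the back between pump and tray, long side roughly away from the robot; origin at the centre of its underside. Bystander.
- thread_spool: Cream thread spool, 28 mm across, 36 mm tall, in front of the pump; origin at the centre of its underside. Bystander.
- pump: The drain pump, 2.4 kg, standing loose; origin on the worktop under the middle of its foot plate (150 mm along x, 184 mm along y), z up; the sleeves slope towards its -x side. Without inserts and keeper it is about 120 mm high.
Not all that is in view belongs to the job. What is shaped like the part that bears plug_knob but green or pink is not meant. What is shaped like the filter but purple is not meant.

How it is judged:
On the way, in this order (a step that is already met when the one before it is completed fails the run):
1. the keeper is turned at least 1.0 rad with the filter still in its sleeve (value of joint keeper above 1 rad and z of filter in the frame of port_mid below -0.05 m), for 0.1 s.
2. the filter is drawn clear of its sleeve in line with it (z of filter in the frame of port_mid above 0.003 m and angle between the z axis of filter and the z axis of port_mid, either way round below 0.2 rad and x of filter in the frame of port_mid between -0.03 and 0.03 m).
3. the filter is held upright (within 0.15 rad) over the tray, its foot 5 to 150 mm above the floor (x of filter in the frame of tray_floor between -0.066 and 0.066 m and y of filter in the frame of tray_floor between -0.11 and 0.11 m and z of filter in the frame of tray_floor between 0.005 and 0.15 m and angle between filter's own z axis and vertical below 0.15 rad), for 0.1 s.
At the end, for the whole second after the job is handed in: The filter stands upright (within 0.08 rad) on the tray's floor inside the rim, at rest and released; the keeper is still turned at least 1.0 rad; the round-knobbed insert is seated within 10 mm; the pump is within 25 mm and each bystander within 30 mm of where it stood (x of filter in the frame of tray_floor between -0.066 and 0.066 m and y of filter in the frame of tray_floor between -0.11 and 0.11 m and z of filter in the frame of tray_floor between -0.003 and 0.004 m and angle between filter's own z axis and vertical below 0.08 rad and value of joint keeper above 1 rad and z of plug_knob in the frame of port_mid below 0.027 m and distance of pump from where it was at the start of the episode below 0.025 m and distance of each of dosing_cup, dropper, detergent_jug, thread_spool from where it was at the start of the episode below 0.03 m and linear speed of filter below 0.02 m/s); the robot touches nothing.
It fails at once if the pump is dragged or lifted by more than 25 mm (distance of pump from where it was at the start of the episode above 0.025 m).
It fails at once if the round-knobbed insert is drawn out by more than 15 mm (z of plug_knob in the frame of port_mid above 0.032 m).
It fails at once if the drawn filter is let go with its foot more than 15 mm above the tray floor (z of filter in the frame of port_mid above 0.003 m and z of filter in the frame of tray_floor above 0.015 m and contact force between the fingers and filter below 0.05 N).
It fails at once if the cup, dropper, jug or spool is shifted by more than 30 mm (distance of any of dosing_cup, dropper, detergent_jug, thread_spool from where it was at the start of the episode above 0.03 m).
It also fails if it takes over 54 s, if anything falls off the work surface, if the arm or the gripper's body presses on something with over 40 N, if the wrist force passes 120 N, or if a joint passes its speed limit or range.

## Working session

There is one attempt and no reset: what is moved stays moved. The work goes in short steps, Python scripts to look and compute and a tool call to move; the robot and the scene stay as the last step left them, time stands still between calls to the robot, and variables do not carry over. Pictures are saved under pics/ and viewed, at most 10 in all, crops included, and the job is handed in when it is done.

Besides the shell and the picture viewer there is one more tool, called after "Emit:" by a JSON object that holds its "api" and its "payload". step_arm: Moves the arm, as the interface text tells. Shifts and turns lie within -1 to 1; 1 stands for 0.02 m of shift or 30 degrees of turn. Its arguments: {"type":"object","properties":{"fingers":{"type":"array"},"delta_pos":{"type":"array"},"spin":{"type":"array"},"force":{"type":"number"}},"required":["fingers","delta_pos","spin"]}

```bash
mkdir -p pics; ls
cat > h.py <<'E'
import numpy as np, cv2
from plant import r
from scipy.spatial.transform import Rotation as R
def cam(n):
    p=r.camera_params(n); return np.array(p["intrinsics"]),np.array(p["view"])
def ray(n,u,v):
    K,V=cam(n); d=V[:3,:3].T@np.linalg.inv(K)@[u,v,1]; return -V[:3,:3].T@V[:3,3], d/np.linalg.norm(d)
def onz(n,u,v,z):
    o,d=ray(n,u,v); return o+d*(z-o[2])/d[2]
def tri(a,b):
    (o1,d1),(o2,d2)=ray(*a),ray(*b)
    s=np.linalg.lstsq(np.c_[d1,-d2],o2-o1,rcond=None)[0]
    p,q=o1+s[0]*d1,o2+s[1]*d2; return (p+q)/2,np.linalg.norm(p-q)
def proj(n,P):
    K,V=cam(n); c=V[:3,:3]@np.asarray(P)+V[:3,3]; c=K@c; return c[:2]/c[2]
E
python3 - <<'E'
from h import *
a=r.capture("scene");b=r.capture("top")
cv2.imwrite("pics/s0.png",a);cv2.imwrite("pics/t0.png",b)
for n in("scene","top"):
    K,V=cam(n);print(n,K[0,0],K[:2,2],"pos",-V[:3,:3].T@V[:3,3],"fwd",V[2,:3])
s=r.state();print(s["eef_pos"],s["tool_rot"],s["width"],r.pinch_z)
E
```

```text
pics
scene 490.35040027993045 [249.36164994 193.65304503] pos [-1.02350574  0.33532635  0.8764191 ] fwd [ 0.88518611 -0.15120437 -0.43998045]
top 395.5015391810202 [250.47863696 189.08924057] pos [0.33846305 0.04786342 1.24053114] fwd [ 0.1666438  -0.00522962 -0.98600329]
[0.20982059 0.58814179 0.22155136] [-5.35716759e-01 -3.09506950e+00  2.61272529e-03] 0.08696127462496281 0.0187
```

View pics/s0.png

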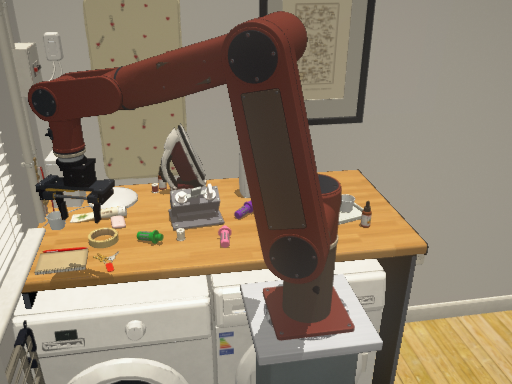

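View pics/t0.png

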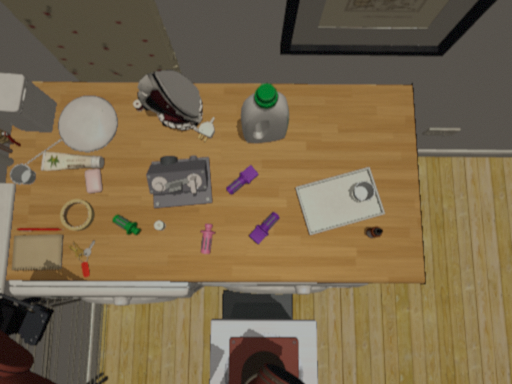

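The scene view shows the pump at about (195,205). In the top view the pump is at (180,182), the tray at (340,200), the cup at (360,190), the dropper at (373,232), the jug at (265,115) and the spool at (159,225). Decoys are green (127,225), pink (207,238) and purple (242,180 and 265,228). Next I'll enlarge the pump in both views.

Run:
```python
from h import *
a=cv2.imread("pics/s0.png");b=cv2.imread("pics/t0.png")
c=cv2.resize(a[175:235,155:235],(800,600),interpolation=cv2.INTER_CUBIC)[:, :]
d=cv2.resize(b[150:215,140:220],None,fx=7.5,fy=7.5,interpolation=cv2.INTER_CUBIC)
c=cv2.resize(c,(400,300));d=cv2.resize(a[0:1,0:1],(1,1)) if 0 else d
cs=cv2.resize(a[178:232,162:230],(400,318),interpolation=cv2.INTER_CUBIC)
ct=cv2.resize(b[150:215,140:220],(400,325),interpolation=cv2.INTER_CUBIC)
im=np.zeros((325,800,3),np.uint8);im[:318,:400]=cs;im[:,400:]=ct
im=cv2.resize(im,(800,325));cv2.imwrite("pics/c0.png",im)
# tray: white mask contour
g=cv2.cvtColor(b,cv2.COLOR_BGR2HSV)
m=((g[...,1]<45)&(g[...,2]>150)).astype(np.uint8); m[:, :285]=0;m[:,400:]=0;m[:150]=0;m[250:]=0
cn=max(cv2.findContours(m,0,2)[0],key=cv2.contourArea);rc=cv2.minAreaRect(cn);print(rc)
for q in cv2.boxPoints(rc): print(q,onz("top",*q,0.017))
print("ctr",onz("top",*rc[0],0.017))
print("cup",onz("top",361,190,0.05),"dropper",onz("top",373,232,0.06),"jug",onz("top",265,97,.31),"spool",onz("top",159,225,.036))
```

```text
((339.89190673828125, 200.11749267578125), (49.45433807373047, 77.5914306640625), 74.21924591064453)
[295.83368 186.87308] [ 0.55347674 -0.1011202   0.017     ]
[370.50067 165.77155] [ 0.62345092 -0.33922393  0.017     ]
[383.95013 213.36191] [ 0.47202698 -0.37454899  0.017     ]
[309.28314 234.46344] [ 0.40495969 -0.14079053  0.017     ]
ctr [ 0.51255196 -0.23850567  0.017     ]
cup [ 0.53960401 -0.29636953  0.05      ] dropper [ 0.41132982 -0.32426732  0.06      ] jug [0.72806163 0.00848608 0.31      ] spool [0.42915015 0.31856525 0.036     ]
```

View pics/c0.png

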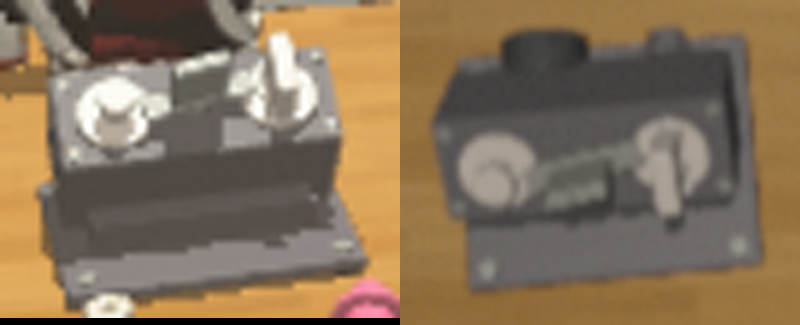

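The filter is the flat-winged white insert on the right, at scene crop (278,75) and top crop (672,165); its wing is clearly visible. The round knob is on the left, at (112,115) and (497,170). The purple look-alikes lie loose, so they are ruled out. The keeper's bar and fin sit between the inserts. Now I'll triangulate.

Run:
```python
from h import *
S=lambda x,y:("scene",162+(x+.5)*.17-.5,178+(y+.5)*.17-.5)
T=lambda x,y:("top",140+(x+.5)*.2-.5,150+(y+.5)*.2-.5)
L={"TL":((62,87),(44,133)),"TR":((316,62),(313,107)),"BL":((72,153),(56,206)),"BR":((333,125),(325,187)),
"finL":((175,69),(146,203)),"finR":((229,55),(208,183)),"wingtop":((279,38),(274,221)),"knob":((110,103),(108,188))}
P={}
for k,(s,t) in L.items():
    P[k],e=tri(S(*s),T(*t));print(k,P[k].round(4),round(e,4))
c=(P["TL"]+P["TR"]+P["BL"]+P["BR"])/4
y=P["TL"]+P["BL"]-P["TR"]-P["BR"];x=P["TL"]+P["TR"]-P["BL"]-P["BR"]
print("mid",c,"yaw",np.degrees(np.arctan2(-y[0],y[1])),"ylen",np.linalg.norm(y)/2,"x",x/2,np.linalg.norm(x)/2,"slope",np.degrees(np.arctan2(x[2],np.hypot(x[0],x[1]))))
# base plate corners (crop) bottom
for q in((470,290),(760,262),(745,40)):
    print(onz(*T(q[0]-400,q[1]),0.006))
```

```text
TL [0.5648 0.3403 0.1136] 0.0039
TR [0.5822 0.1849 0.1103] 0.0034
BL [0.526  0.3373 0.0884] 0.0035
BR [0.5388 0.1794 0.0878] 0.0041
finL [0.5194 0.2737 0.142 ] 0.004
finR [0.5312 0.24   0.1429] 0.0058
wingtop [0.508  0.2058 0.1612] 0.018
knob [0.5335 0.3073 0.1142] 0.0151
mid [0.55294705 0.26046015 0.10003961] yaw 5.520534124966621 ylen 0.15737395135175133 x [0.04108972 0.00418664 0.02386587] 0.04770191756725276 slope 30.02068799052862
[0.48576552 0.34469702 0.006     ]
[0.50491691 0.1633495  0.006     ]
[0.64841934 0.17632615 0.006     ]
```

Estimates: port_mid ≈ (0.553, 0.260, 0.100), pump yaw ≈ 5.6°, keeper ≈ 0.28 rad. The filter is at y = -50 and the plug at y = +50. I'll use the shut fingers to push the right end of the fin up the slope, after aligning the tool.

Emit:
{"api": "step_arm", "payload": {"fingers": [-1, -1, -1, -1, -1, -1, -1, -1, -1, -1, -1, -1], "delta_pos": [[0, 0, 0], [0, 0, 0], [0, 0, 0], [0, 0, 0], [0, 0, 0], [0, 0, 0], [0, 0, 0], [0, 0, 0], [-1, 0.6, 0], [-1, 0.6, 0], [-1, 0.6, 0], [-1, 0.6, 0]], "spin": [0.27, 0.27, 0.27, 0.27, 0.27, 0.27, 0.27, 0.27, 0, 0, 0, 0], "force": 20}}

```text
time_s: 1.3
eef_pos: [0.2658, 0.5127, 0.222]
tool_rot: [2.111, 2.327, -0.002]
ft_force: [0.8, -0.4, 0.0]
width: 0.0029
grasp_force: 0.0
```

Emit:
{"api": "step_arm", "payload": {"fingers": [-1, -1, -1, -1, -1, -1, -1, -1, -1, -1, -1, -1], "delta_pos": [[-1, 0.6, 0], [-1, 0.6, 0], [-1, 0.6, 0], [-1, 0.6, 0], [-1, 0.6, 0], [-1, 0.6, 0], [-1, 0.6, 0], [-1, 0.6, 0], [-1, 0.6, 0], [-1, 0.6, 0], [-1, 0.6, 0], [-1, 0.6, 0]], "spin": [0, 0, 0, 0, 0, 0, 0, 0, 0, 0, 0, 0]}}

```text
time_s: 2.5
eef_pos: [0.4324, 0.2878, 0.2221]
tool_rot: [-2.111, -2.326, 0.001]
ft_force: [1.0, -0.5, -0.1]
width: 0.0008
grasp_force: 0.0
```

```bash
cat >> h.py <<'E'
mid=np.array([.553,.2605,.100]);ya=np.radians(5.6)
def pf(p):
    d=np.asarray(p)-mid;c,s=np.cos(ya),np.sin(ya);return 1000*np.array([d[0]*c+d[1]*s,-d[0]*s+d[1]*c,d[2]])
def st():
    s=r.state();M=R.from_rotvec(s["tool_rot"]).as_matrix()
    print("t",s["time_s"],"tcp",np.round(s["eef_pos"],4),"pf",pf(s["eef_pos"]).round(1),"ty ang",np.degrees(np.arctan2(M[1,1],M[0,1])).round(1),"tilt",(M[:,2]).round(3),"w",round(s["width"],4),"F",np.round(s["ft_force"],1),"g",s["grasp_force"],"q",np.round(s["q"],2))
E
python3 -c "
from h import *
st()"
```

```text
t 2.5 tcp [0.4324 0.2878 0.2221] pf [-117.4   38.9  122.1] ty ang 5.6 tilt [-0.001 -0.    -1.   ] w 0.0008 F [ 1.  -0.5 -0.1] g 0.0 q [ 0.44 -0.03  1.8  -0.    1.38  0.34]
```

Emit:
{"api": "step_arm", "payload": {"fingers": [-1, -1, -1, -1, -1, -1], "delta_pos": [[-0.62, 0.52, 1], [-0.62, 0.52, 1], [-0.62, 0.52, 1], [-0.62, 0.52, 1], [-0.62, 0.52, 1], [0, 0, 0]], "spin": [0, 0, 0, 0, 0, 0]}}

```text
time_s: 3.1
eef_pos: [0.4885, 0.2301, 0.119]
tool_rot: [-2.111, -2.323, 0.009]
ft_force: [-1.0, -0.3, -0.6]
width: 0.0004
grasp_force: 0.0
```

```bash
python3 -c "
from h import *
st()
a=r.capture('scene');b=r.capture('top')
im=np.hstack([cv2.resize(a[170:232,150:230],(400,310),interpolation=2),cv2.resize(b[150:212,140:220],(400,310),interpolation=2)])
cv2.imwrite('pics/c1.png',im)"
```

```text
t 3.1 tcp [0.4885 0.2301 0.119 ] pf [-67.2 -24.   19. ] ty ang 5.5 tilt [-0.006 -0.002 -1.   ] w 0.0004 F [-1.  -0.3 -0.6] g 0.0 q [ 0.29  0.12  1.84 -0.    1.18  0.2 ]
```

View pics/c1.png

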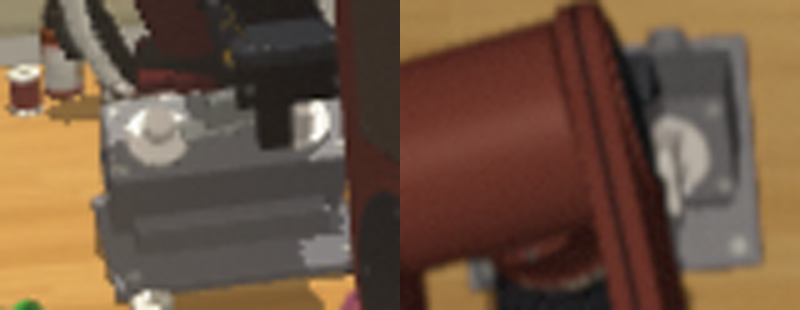

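The picture shows the shut fingers at scene crop (275,120), in front of the fin's right part and clear of the wing at (310,115). Pushing now.

Emit:
{"api": "step_arm", "payload": {"fingers": [-1, -1, -1, -1, -1, -1, -1, -1, -1, -1], "delta_pos": [[0.04, 0.5, -0.1], [0.04, 0.5, 0], [0.02, 0.15, 0], [0.02, 0.15, 0], [0.05, 0.18, 0], [0.05, 0.18, 0], [0.1, 0.18, 0], [0.12, 0.18, 0], [0.05, 0.05, 0], [0, 0, 0]], "spin": [0, 0, 0, 0, 0, 0, 0, 0, 0, 0]}}

```text
time_s: 4.2
eef_pos: [0.5258, 0.244, 0.1238]
tool_rot: [-2.107, -2.325, 0.017]
ft_force: [-17.4, -8.5, 10.4]
width: 0.0008
grasp_force: 17.0
```

```bash
python3 -c "
from h import *
st()"
```

```text
t 4.2 tcp [0.5258 0.244  0.1238] pf [-28.7 -13.8  23.8] ty ang 5.6 tilt [-0.01  -0.005 -1.   ] w 0.0008 F [-17.4  -8.5  10.4] g 17.041745799360797 q [ 0.3   0.21  1.73 -0.    1.21  0.2 ]
```

There is contact force, so I'll back off and look.

Emit:
{"api": "step_arm", "payload": {"fingers": [-1, -1, -1, -1, -1, -1, -1, -1, -1, -1, -1, -1], "delta_pos": [[-0.15, -0.3, -0.1], [-0.15, -0.5, -0.2], [0, -0.8, -0.5], [0, -1, -1], [0, -1, -1], [0, -1, -1], [0, -1, -1], [0, -1, -1], [-1, -1, 0], [-1, -1, 0], [-1, -1, 0], [-1, -1, 0]], "spin": [0, 0, 0, 0, 0, 0, 0, 0, 0, 0, 0, 0]}}

```text
time_s: 5.4
eef_pos: [0.3269, 0.1392, 0.2411]
tool_rot: [2.109, 2.326, 0.003]
ft_force: [-0.8, -1.1, 0.6]
width: 0.0004
grasp_force: 0.0
```

```bash
python3 -c "
from h import *
st()
a=r.capture('scene');b=r.capture('top');cv2.imwrite('pics/s2.png',a);cv2.imwrite('pics/t2.png',b)
im=np.hstack([cv2.resize(a[170:232,150:230],(400,310),interpolation=2),cv2.resize(b[150:212,140:220],(400,310),interpolation=2)])
cv2.imwrite('pics/c2.png',im)"
```

```text
t 5.4 tcp [0.3269 0.1392 0.2411] pf [-236.9  -98.6  141.1] ty ang 5.6 tilt [ 0.002  0.    -1.   ] w 0.0004 F [-0.8 -1.1  0.6] g 0.0 q [ 0.18 -0.5   2.14  0.    1.5   0.08]
```

View pics/c2.png

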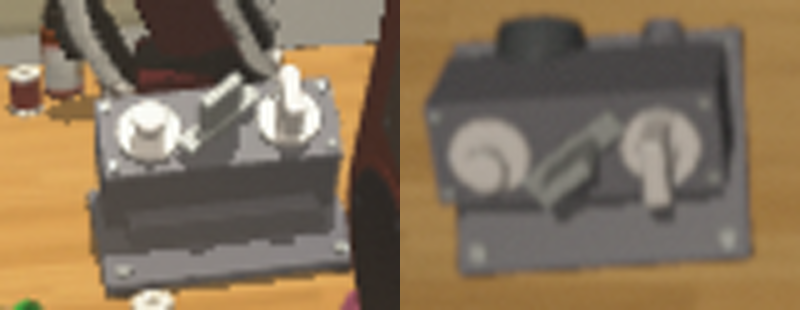

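Keeper is only at about 0.75 rad, and the pump has shifted slightly. I'll re-measure the pump, then finish the turn by closing the jaws on the fin. That aligns it with a pure couple, so there's no net push on the pump.

Run:
```python
from h import *
for n,u,(x0,x1,y0,y1) in(("top","t",(145,216,152,212)),("scene","s",(166,226,200,228))):
    a=cv2.imread(f"pics/{u}0.png",0);b=cv2.imread(f"pics/{u}2.png",0)
    # track corner-ish patches: LK on foot plate & face corners
    p=cv2.goodFeaturesToTrack(a[y0:y1,x0:x1],40,.05,4).astype(np.float32)+np.float32([x0,y0])
    q,s,e=cv2.calcOpticalFlowPyrLK(a,b,p,None,winSize=(11,11))
    d=(q-p)[s==1].reshape(-1,2);print(n,np.median(d,0),len(d))
    M,inl=cv2.estimateAffinePartial2D(p[s==1].reshape(-1,2),q[s==1].reshape(-1,2),ransacReprojThreshold=.6);print(M,inl.sum(),"rot",np.degrees(np.arctan2(M[1,0],M[0,0])))
    if n=="top":
        c=proj("top",mid);c2=M@np.r_[c,1];print("shift",onz("top",*c2,.1)-mid)
        f=np.float32(proj("top",[.572,.256,0]));f2=M@np.r_[f,1];print(onz("top",*f2,0))
# bar ends & face screws in crop c2 (top half)
T=lambda x,y:("top",140+(x+.5)*.2-.5,150+(y+.5)*.2-.5)
S=lambda x,y:("scene",150+(x+.5)*.2-.5,170+(y+.5)*.2-.5)
for s,t in(((98,163),(-0,0)),):pass
L={"TL":((111,90),(34,125)),"TR":((323,87-5),(304,103)),"BL":((113,163),(47,196)),"BR":((336,143),(316,182))}
for k,(s,t) in L.items(): print(k,tri(S(*s),T(*t)))
```

```text
top [-1.6847992 -2.3511276] 40
[[ 0.99498639 -0.03058054  4.74735423]
 [ 0.03058054  0.99498639 -6.79802512]] 27 rot 1.7604106235616237
shift [6.90316430e-03 5.17407454e-03 8.32667268e-17]
[0.5787863  0.26169612 0.        ]
scene [69.87717   -1.0726318] 17
[[ 0.97931583 -0.01502145  5.28923544]
 [ 0.01502145  0.97931583  0.90199726]] 5 rot 0.8787749049153352
TL (array([0.56554285, 0.34074737, 0.13222936]), np.float64(0.00263111048529282))
TR (array([0.582614  , 0.18883764, 0.11899104]), np.float64(0.002932759919308344))
BL (array([0.53143726, 0.34235118, 0.09147306]), np.float64(0.003976485712045001))
BR (array([0.54143601, 0.18437489, 0.08951349]), np.float64(0.0035282715919701855))
```

Emit:
{"api": "step_arm", "payload": {"fingers": [-0.13, -0.13, -0.13, -0.13, -0.13, -0.13, -0.13, -0.13, -0.13, -0.13, -0.13], "delta_pos": [[0, 0, 0], [0, 0, 0], [0, 0, 0], [0, 0, 0], [0, 0, 0], [0, 0, 0], [0, 0, 0], [0, 0, 0], [0, 0, 0], [0, 0, 0], [0, 0, 0]], "spin": [-0.267, -0.267, -0.267, -0.267, -0.267, -0.267, -0.267, -0.267, -0.267, -0.267, -0.267]}}

```text
time_s: 6.6
eef_pos: [0.3281, 0.1402, 0.241]
tool_rot: [-0.11, 3.138, 0.001]
ft_force: [0.7, 0.1, 0.7]
width: 0.0378
grasp_force: 0.0
```

Emit:
{"api": "step_arm", "payload": {"fingers": [-0.13, -0.13, -0.13, -0.13, -0.13, -0.13, -0.13, -0.13, -0.13, -0.13, -0.13, -0.13], "delta_pos": [[-0.92, 0.46, 0.25], [-0.92, 0.46, 0.25], [-0.92, 0.46, 0.25], [-0.92, 0.46, 0.25], [-0.92, 0.46, 0.25], [-0.92, 0.46, 0.25], [-0.92, 0.46, 0.25], [-0.92, 0.46, 0.25], [-0.92, 0.46, 0.25], [-0.92, 0.46, 0.25], [-0.92, 0.46, 0.25], [-0.92, 0.46, 0.25]], "spin": [0, 0, 0, 0, 0, 0, 0, 0, 0, 0, 0, 0]}}

```text
time_s: 7.8
eef_pos: [0.542, 0.2653, 0.1804]
tool_rot: [-0.101, 3.139, 0.001]
ft_force: [0.1, 0.1, -0.4]
width: 0.0379
grasp_force: 0.0
```

```bash
sed -i 's/^mid=.*/mid=np.array([.560,.2657,.100]);ya=np.radians(3.8)/' h.py; python3 -c "
from h import *
st()"
```

```text
t 7.8 tcp [0.542  0.2653 0.1804] pf [-18.    0.8  80.4] ty ang 93.7 tilt [ 0.001  0.001 -1.   ] w 0.0379 F [ 0.1  0.1 -0.4] g 0.0 q [ 0.32  0.2   1.63  0.    1.31 -1.31]
```

Emit:
{"api": "step_arm", "payload": {"fingers": [-0.13, -0.13, -0.13, -0.13, -0.13], "delta_pos": [[0, 0, 0.7], [0, 0, 0.7], [0, 0, 0.6], [0, 0, 0.6], [0, 0, 0.4]], "spin": [0, 0, 0, 0, 0], "force": 8}}

```text
time_s: 8.3
eef_pos: [0.5397, 0.2636, 0.1189]
tool_rot: [0.1, -3.138, 0.001]
ft_force: [0.8, 0.5, 0.1]
width: 0.0378
grasp_force: 0.0
```

Emit:
{"api": "step_arm", "payload": {"fingers": [-0.4, -0.6, -1, -1, -1, -1], "delta_pos": [[0, 0, 0], [0, 0, 0], [0, 0, 0], [0, 0, 0], [0, 0, 0], [0, 0, 0]], "spin": [0, 0, 0, 0, 0, 0]}}

```text
time_s: 8.9
eef_pos: [0.5421, 0.2632, 0.1213]
tool_rot: [-0.1, 3.137, -0.002]
ft_force: [4.5, -7.1, -4.5]
width: 0.0282
grasp_force: 8.0
```

Emit:
{"api": "step_arm", "payload": {"fingers": [-1, -1, -1, -1, -1, -1], "delta_pos": [[0, -0.1, 0], [0, -0.1, 0], [0, 0, 0], [0, 0, 0], [0, 0, 0], [0, 0, 0]], "spin": [0, 0, 0, 0, 0, 0], "force": 12}}

```text
time_s: 9.5
eef_pos: [0.5441, 0.2626, 0.1234]
tool_rot: [-0.1, 3.132, 0.008]
ft_force: [4.2, 3.4, -4.9]
width: 0.0102
grasp_force: 12.0
```

```bash
python3 -c "
from h import *
st()
a=r.capture('scene');b=r.capture('top')
im=np.hstack([cv2.resize(a[170:232,150:230],(400,310),interpolation=2),cv2.resize(b[150:212,140:220],(400,310),interpolation=2)])
cv2.imwrite('pics/c3.png',im)"
```

```text
t 9.5 tcp [0.5441 0.2626 0.1234] pf [-16.   -2.   23.4] ty ang 93.7 tilt [ 0.008  0.005 -1.   ] w 0.0102 F [ 4.2  3.4 -4.9] g 11.999317641059406 q [ 0.32  0.25  1.68  0.    1.2  -1.32]
```

View pics/c3.png

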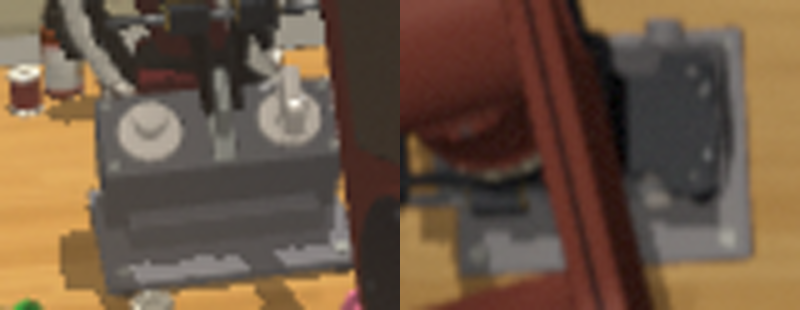

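The fin is now square in the jaws (width 10.2 mm) and the bar lies along the slope at scene crop (225,140). I'll release, lift, back off and re-measure.

Emit:
{"api": "step_arm", "payload": {"fingers": [-0.3, -0.3, -0.3, -0.13, -0.13, -0.13, -0.13, -0.13, -0.13, -0.13, -0.13, -0.13], "delta_pos": [[0, 0, 0], [0, 0, 0], [0, 0, -0.6], [0, 0, -1], [0, 0, -1], [1, 0, -1], [1, -1, 0], [1, -1, 0], [1, -1, 0], [1, -1, 0], [1, -1, 0], [1, -1, 0]], "spin": [0, 0, 0, 0, 0, 0, 0, 0, 0, 0, 0, 0]}}

```text
time_s: 10.8
eef_pos: [0.4086, 0.1306, 0.1938]
tool_rot: [-0.101, 3.138, 0.0]
ft_force: [-0.3, -0.4, -0.5]
width: 0.0378
grasp_force: 0.0
```

Emit:
{"api": "step_arm", "payload": {"fingers": [-0.13, -0.13], "delta_pos": [[1, 0, 0], [1, 0, 0]], "spin": [0, 0]}}

```text
time_s: 11.0
eef_pos: [0.3688, 0.1282, 0.1939]
tool_rot: [-0.098, 3.138, 0.001]
ft_force: [0.7, 0.0, 0.1]
width: 0.0381
grasp_force: 0.0
```

Run:
```python
from h import *
st()
a=r.capture('scene');b=r.capture('top');cv2.imwrite('pics/s4.png',a);cv2.imwrite('pics/t4.png',b)
im=np.hstack([cv2.resize(a[170:232,150:230],(400,310),interpolation=2),cv2.resize(b[150:212,140:220],(400,310),interpolation=2)])
cv2.imwrite('pics/c4.png',im)
x0,x1,y0,y1=140,216,152,212
for u in("t0","t2"):
    A=cv2.imread(f"pics/{u}.png",0);B=cv2.cvtColor(b,6)
    p=cv2.goodFeaturesToTrack(A[y0:y1,x0:x1],40,.05,4).astype(np.float32)+np.float32([x0,y0])
    q,s,e=cv2.calcOpticalFlowPyrLK(A,B,p,None,winSize=(11,11))
    M,inl=cv2.estimateAffinePartial2D(p[s==1].reshape(-1,2),q[s==1].reshape(-1,2),ransacReprojThreshold=.6)
    m0=np.array([.553,.2605,.1]) if u=="t0" else mid
    print(u,inl.sum(),len(p),"rot",np.degrees(np.arctan2(M[1,0],M[0,0])),onz("top",*(M@np.r_[proj("top",m0),1]),.1)-m0)
```

```text
t 11.0 tcp [0.3688 0.1282 0.1939] pf [-199.9 -124.5   93.9] ty ang 93.6 tilt [ 0.002  0.    -1.   ] w 0.0381 F [0.7 0.  0.1] g 0.0 q [ 0.13 -0.36  2.13  0.    1.37 -1.5 ]
t0 26 40 rot 1.5963556780399129 [6.61861639e-03 4.67813175e-03 8.32667268e-17]
t2 35 40 rot -0.1583831617846676 [-9.09387562e-05 -4.85046598e-04  8.32667268e-17]
```

View pics/c4.png

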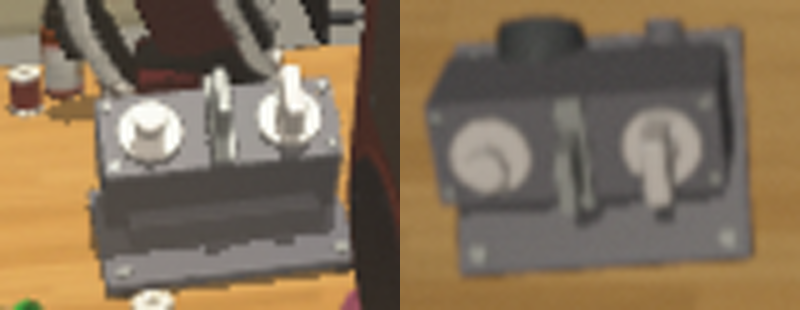

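The keeper is at about 90° (bar vertical at top crop (570,155)) and the pump hasn't moved further. The wing is at top crop (657,165). Now going over the wing.

Emit:
{"api": "step_arm", "payload": {"fingers": [-0.13, -0.13, -0.13, -0.13, -0.13, -0.13, -0.13, -0.13, -0.13, -0.13, -0.13], "delta_pos": [[-0.9, 0.37, 0.05], [-0.9, 0.37, 0.05], [-0.9, 0.37, 0.05], [-0.9, 0.37, 0.05], [-0.9, 0.37, 0.05], [-0.9, 0.37, 0.05], [-0.9, 0.37, 0.05], [-0.9, 0.37, 0.05], [-0.9, 0.37, 0.05], [-0.9, 0.37, 0.05], [0, 0, 0]], "spin": [0, 0, 0, 0, 0, 0, 0, 0, 0, 0, 0]}}

```text
time_s: 12.2
eef_pos: [0.5464, 0.215, 0.1828]
tool_rot: [-0.101, 3.138, 0.001]
ft_force: [0.2, 0.2, 0.4]
width: 0.038
grasp_force: 0.0
```

Run:
```python
from h import *
st()
c,s=np.cos(ya),np.sin(ya)
h=np.array([c,s,0]);yy=np.array([-s,c,0]);k=np.radians(35);up=np.array([0,0,1])
X=np.cos(k)*h+np.sin(k)*up;Z=-np.sin(k)*h+np.cos(k)*up
m=np.array([.560,.265,.1])
for nm,p in(("wing low",m-.05*yy-.02*X+.046*Z),("wing hi",m-.05*yy+.02*X+.046*Z),("fin lo",m-.018*X+.053*Z),("knob top",m+.05*yy+.028*Z)):
    a=proj("top",p);b=proj("scene",p);print(nm,"top crop",(a-[140,150])*5+[400,0],"scene crop",(b-[150,170])*5)
```

```text
t 12.2 tcp [0.5464 0.215  0.1828] pf [-16.9 -49.7  82.8] ty ang 93.7 tilt [ 0.002  0.001 -1.   ] w 0.038 F [0.2 0.2 0.4] g 0.0 q [ 0.24  0.16  1.67  0.    1.31 -1.39]
wing low top crop [653.79631773 203.6820587 ] scene crop [298.59466656 110.51310253]
wing hi top crop [645.98851069 139.59908673] scene crop [290.01029705  61.62125256]
fin lo top crop [563.88685659 210.90692933] scene crop [227.45667531 110.24567277]
knob top top crop [478.55513706 168.74924848] scene crop [151.48043012 112.73969896]
```

Emit:
{"api": "step_arm", "payload": {"fingers": [-0.13, -0.13, -0.13, -0.13, -0.13, -0.13], "delta_pos": [[0.15, -0.12, 0.8], [0, 0, 0.8], [0, 0, 0.8], [0, 0, 0.7], [0, 0, 0.5], [0, 0, 0]], "spin": [0, 0, 0, 0, 0, 0], "force": 5}}

```text
time_s: 12.8
eef_pos: [0.5398, 0.2112, 0.1083]
tool_rot: [0.1, -3.136, 0.001]
ft_force: [-0.5, 0.7, -0.1]
width: 0.038
grasp_force: 0.0
```

Emit:
{"api": "step_arm", "payload": {"fingers": [-0.4, -0.6, -1, -1, -1], "delta_pos": [[0, 0, 0], [0, 0, 0], [0, 0, 0], [0, 0, 0], [0, 0, 0]], "spin": [0, 0, 0, 0, 0]}}

```text
time_s: 13.3
eef_pos: [0.5416, 0.2119, 0.1113]
tool_rot: [-0.101, 3.139, 0.001]
ft_force: [0.8, 2.8, 1.5]
width: 0.0139
grasp_force: 5.0
```

Width 13.9 mm means the wing is gripped. Firming up the grip and drawing along the sleeve.

Emit:
{"api": "step_arm", "payload": {"fingers": [-1, -1, -1, -1, -1, -1], "delta_pos": [[0, 0.05, 0], [0, 0, 0], [0.14, 0, -0.2], [0.14, 0, -0.2], [0.14, 0, -0.2], [0.14, 0, -0.2]], "spin": [0, 0, 0, 0, 0, 0], "force": 45}}

```text
time_s: 13.9
eef_pos: [0.5301, 0.2119, 0.1271]
tool_rot: [-0.101, 3.139, 0.0]
ft_force: [4.5, 0.4, -1.1]
width: 0.0134
grasp_force: 45.0
```

```bash
python3 -c "
from h import *
st()"
```

```text
t 13.9 tcp [0.5301 0.2119 0.1271] pf [-33.4 -51.7  27.1] ty ang 93.7 tilt [ 0.001  0.    -1.   ] w 0.0134 F [ 4.5  0.4 -1.1] g 44.98178252018988 q [ 0.24  0.18  1.76 -0.    1.2  -1.39]
```

Sliding smoothly with low forces. Continuing for about 65 mm more.

Emit:
{"api": "step_arm", "payload": {"fingers": [-1, -1, -1, -1, -1, -1, -1, -1], "delta_pos": [[0.23, 0, -0.33], [0.23, 0, -0.33], [0.23, 0, -0.33], [0.23, 0, -0.33], [0.23, 0, -0.33], [0.23, 0, -0.33], [0.23, 0, -0.33], [0.23, 0, -0.33]], "spin": [0, 0, 0, 0, 0, 0, 0, 0]}}

```text
time_s: 14.7
eef_pos: [0.4918, 0.2093, 0.1792]
tool_rot: [0.101, -3.138, 0.001]
ft_force: [0.5, -0.6, -1.5]
width: 0.0137
grasp_force: 45.0
```

Emit:
{"api": "step_arm", "payload": {"fingers": [-1, -1, -1], "delta_pos": [[0.23, 0, -0.33], [0.23, 0, -0.33], [0, 0, 0]], "spin": [0, 0, 0]}}

```text
time_s: 15.0
eef_pos: [0.4841, 0.2091, 0.1938]
tool_rot: [-0.101, 3.138, 0.001]
ft_force: [0.5, -0.2, -1.8]
width: 0.0138
grasp_force: 45.0
```

```bash
python3 -c "
from h import *
st()
a=r.capture('scene');b=r.capture('top');cv2.imwrite('pics/t5.png',b)
im=np.hstack([cv2.resize(a[150:230,150:250],(400,320),interpolation=2),cv2.resize(b[150:230,140:240],(400,320),interpolation=2)])
cv2.imwrite('pics/c5.png',im)
A=cv2.imread('pics/t4.png',0)
"
```

```text
t 15.0 tcp [0.4841 0.2091 0.1938] pf [-79.5 -51.5  93.8] ty ang 93.7 tilt [ 0.002  0.    -1.   ] w 0.0138 F [ 0.5 -0.2 -1.8] g 44.98192738741636 q [ 0.26  0.01  1.81  0.    1.32 -1.38]
```

View pics/c5.png

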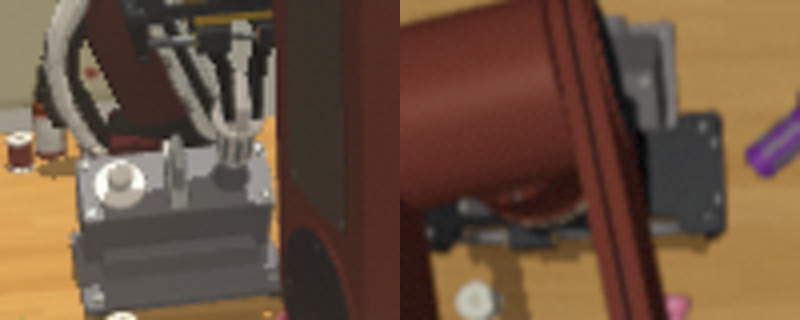

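The filter is clear of its sleeve at scene crop (237,150), the keeper is still open at (175,175), and the pump has not moved. The tool only turns about its own z, so the filter has to be uprighted in the grip. I'll use a light grip and nudge the shaft against the lower front edge of the pump, which takes about 1 N.

Emit:
{"api": "step_arm", "payload": {"fingers": [-1, -1, -1, -1, -1, -1, -1, -1], "delta_pos": [[0.9, 0, 0], [0.9, 0, 0], [0, 0, 0.8], [0, 0, 0.8], [0, 0, 0.8], [0, 0, 0.8], [0, 0, 0], [0, 0, 0]], "spin": [0, 0, 0, 0, 0, 0, 0, 0]}}

```text
time_s: 15.9
eef_pos: [0.4478, 0.2064, 0.1283]
tool_rot: [0.1, -3.139, 0.0]
ft_force: [-0.0, 0.3, -1.1]
width: 0.0138
grasp_force: 45.0
```

Emit:
{"api": "step_arm", "payload": {"fingers": [-1, -1, -1, -1, -1, -1], "delta_pos": [[0, 0, 0], [-0.3, 0, 0], [-0.3, 0, 0], [-0.3, 0, 0], [-0.3, 0, 0], [-0.3, 0, 0]], "spin": [0, 0, 0, 0, 0, 0], "force": 8}}

```text
time_s: 16.5
eef_pos: [0.4784, 0.2085, 0.1285]
tool_rot: [0.1, -3.139, 0.0]
ft_force: [-1.2, -0.1, -1.4]
width: 0.0138
grasp_force: 8.0
```

```bash
python3 -c "
from h import *
st();b=r.capture('top');a=r.capture('scene')
im=np.hstack([cv2.resize(a[150:230,150:250],(400,320),interpolation=2),cv2.resize(b[150:230,140:240],(400,320),interpolation=2)])
cv2.imwrite('pics/c6.png',im)"
```

```text
t 16.5 tcp [0.4784 0.2085 0.1285] pf [-85.2 -51.7  28.5] ty ang 93.7 tilt [-0.001 -0.    -1.   ] w 0.0138 F [-1.2 -0.1 -1.4] g 8.000110930006485 q [ 0.26  0.06  1.88  0.    1.19 -1.38]
```

Emit:
{"api": "step_arm", "payload": {"fingers": [-1, -1, -1, -1, -1, -1, -1, -1], "delta_pos": [[-0.28, 0, 0], [-0.28, 0, 0], [-0.28, 0, 0], [-0.28, 0, 0], [-0.28, 0, 0], [-0.28, 0, 0], [-0.28, 0, 0], [0, 0, 0]], "spin": [0, 0, 0, 0, 0, 0, 0, 0]}}

```text
time_s: 17.4
eef_pos: [0.5181, 0.211, 0.1286]
tool_rot: [-0.1, 3.139, 0.0]
ft_force: [-0.3, 0.8, -1.0]
width: 0.0139
grasp_force: 8.0
```

```bash
python3 -c "
from h import *
st();a=r.capture('scene');b=r.capture('top')
im=np.hstack([cv2.resize(a[150:230,150:250],(400,320),interpolation=2),cv2.resize(b[150:230,140:240],(400,320),interpolation=2)])
cv2.imwrite('pics/c7.png',im)"
```

```text
t 17.4 tcp [0.5181 0.211  0.1286] pf [-45.5 -51.8  28.6] ty ang 93.7 tilt [ 0.001  0.    -1.   ] w 0.0139 F [-0.3  0.8 -1. ] g 8.00005655240966 q [ 0.25  0.15  1.79 -0.    1.2  -1.39]
```

View pics/c7.png

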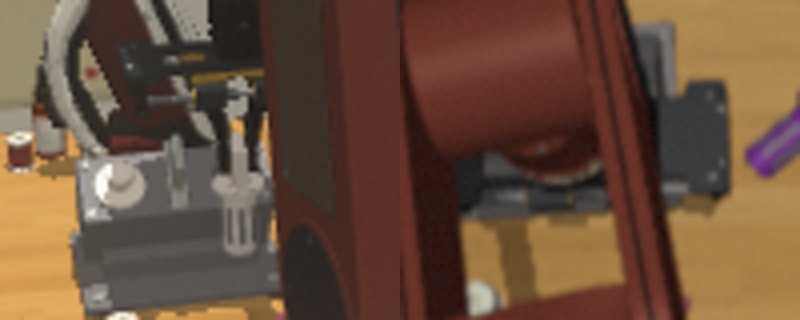

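The shaft hangs in front of the pump, looking upright: flange at crop (238,185), foot at (238,250). The pump is unmoved. I'll check the tilt numerically.

```bash
python3 -c "
from h import *
G=np.array([.5181,.211,.1473]);h=np.array([np.cos(ya),np.sin(ya),0]);u=np.array([0,0,1])
for t in(-10,0,8,15,25,35):
    k=np.radians(t);Z=-np.sin(k)*h+np.cos(k)*u;X=np.cos(k)*h+np.sin(k)*u
    f=lambda x,z:((proj('scene',G-.0017*X+x*X+z*Z)-[150,150])*4).round(0)
    print(t,'flange near rim',f(-.023,-.0325),'foot near',f(-.015,-.0975))
"
```

```text
-10 flange near rim [247. 191.] foot near [250. 260.]
0 flange near rim [246. 194.] foot near [247. 255.]
8 flange near rim [245. 194.] foot near [244. 250.]
15 flange near rim [244. 194.] foot near [242. 243.]
25 flange near rim [243. 193.] foot near [239. 231.]
35 flange near rim [242. 191.] foot near [236. 217.]
```

Tilt is about 0–5°. Firm grip, back off, raise and carry to the tray.

Emit:
{"api": "step_arm", "payload": {"fingers": [-1, -1, -1, -1, -1, -1, -1, -1, -1, -1, -1, -1], "delta_pos": [[0, 0, 0], [0.5, 0, 0], [1, 0, -0.5], [1, 0, -0.6], [0.5, 0, -0.5], [0, -0.6, 0], [0, -1, 0], [0, -1, 0], [0, -1, 0], [0, -1, 0], [0, -1, 0], [0, -1, 0]], "spin": [0, 0, 0, 0, 0, 0, 0, 0, 0, 0, 0, 0], "force": 45}}

```text
time_s: 18.7
eef_pos: [0.4654, 0.074, 0.1601]
tool_rot: [0.1, -3.14, 0.001]
ft_force: [0.4, 0.4, -0.7]
width: 0.0134
grasp_force: 45.0
```

Emit:
{"api": "step_arm", "payload": {"fingers": [-1, -1, -1, -1, -1, -1, -1, -1, -1, -1, -1, -1], "delta_pos": [[-0.05, -1, 0], [-0.05, -1, 0], [-0.05, -1, 0], [-0.05, -1, 0], [-0.05, -1, 0], [-0.05, -1, 0], [-0.05, -1, 0], [-0.05, -1, 0], [-0.05, -1, 0], [-0.05, -1, 0], [-0.05, -1, 0], [0, -0.6, 0]], "spin": [0, 0, 0, 0, 0, 0, 0, 0, 0, 0, 0, 0]}}

```text
time_s: 19.9
eef_pos: [0.4911, -0.1572, 0.1602]
tool_rot: [0.099, -3.14, 0.001]
ft_force: [-0.2, -0.3, -0.9]
width: 0.0135
grasp_force: 45.0
```

```bash
python3 -c "
from h import *
st()"
```

```text
t 19.9 tcp [ 0.4911 -0.1572  0.1602] pf [ -96.7 -417.4   60.2] ty ang 93.6 tilt [-0. -0. -1.] w 0.0135 F [-0.2 -0.3 -0.9] g 45.00023905187845 q [-0.46  0.01  1.87 -0.    1.26 -2.1 ]
```

Emit:
{"api": "step_arm", "payload": {"fingers": [-1, -1, -1, -1, -1, -1, -1, -1], "delta_pos": [[-0.25, -0.8, 0], [-0.25, -0.8, 0], [0, 0, 0], [0, 0, 1], [0, 0, 1], [0, 0, 0.8], [0, 0, 0.5], [0, 0, 0]], "spin": [0, 0, 0, 0, 0, 0, 0, 0]}}

```text
time_s: 20.7
eef_pos: [0.5025, -0.1858, 0.0928]
tool_rot: [0.101, -3.137, -0.003]
ft_force: [-0.4, 0.1, -1.3]
width: 0.0136
grasp_force: 45.0
```

Emit:
{"api": "step_arm", "payload": {"fingers": [-1, -1, -1, -1], "delta_pos": [[0, 0, 0], [0, 0, 0.15], [0, 0, 0.15], [0, 0, 0]], "spin": [0, 0, 0, 0], "force": 10}}

```text
time_s: 21.1
eef_pos: [0.5036, -0.1867, 0.0886]
tool_rot: [-0.101, 3.14, -0.0]
ft_force: [-0.8, 0.1, -1.1]
width: 0.0138
grasp_force: 10.0
```

```bash
python3 -c "
from h import *
st()"
```

```text
t 21.1 tcp [ 0.5036 -0.1867  0.0886] pf [ -86.3 -447.7  -11.4] ty ang 93.7 tilt [ 0. -0. -1.] w 0.0138 F [-0.8  0.1 -1.1] g 10.000013548415154 q [-0.5   0.15  1.87  0.    1.12 -2.14]
```

Emit:
{"api": "step_arm", "payload": {"fingers": [-1, -1, -1, -1], "delta_pos": [[0, 0, 0.12], [0, 0, 0.12], [0, 0, 0.1], [0, 0, 0]], "spin": [0, 0, 0, 0]}}

```text
time_s: 21.5
eef_pos: [0.5063, -0.1875, 0.0848]
tool_rot: [-0.1, 3.134, -0.003]
ft_force: [0.3, 1.7, 11.3]
width: 0.0139
grasp_force: 10.0
```

Emit:
{"api": "step_arm", "payload": {"fingers": [-1, -1, -1], "delta_pos": [[0, 0, 0.1], [0, 0, 0.1], [0, 0, 0]], "spin": [0, 0, 0]}}

```text
time_s: 21.8
eef_pos: [0.5065, -0.1874, 0.081]
tool_rot: [-0.1, 3.134, -0.003]
ft_force: [0.4, 2.4, 13.2]
width: 0.0138
grasp_force: 10.0
```

Contact at 12 N, and pressing has squared the foot on the floor. I'll firm the grip, lift 15 mm, hold for the upright check, then set down and look.

Emit:
{"api": "step_arm", "payload": {"fingers": [-1, -1, -1, -1, -1, -1, -1], "delta_pos": [[0, 0, -0.1], [0, 0, 0], [0, 0, -0.4], [0, 0, -0.5], [0, 0, 0], [0, 0, 0], [0, 0, 0]], "spin": [0, 0, 0, 0, 0, 0, 0], "force": 40}}

```text
time_s: 22.5
eef_pos: [0.5032, -0.1866, 0.0974]
tool_rot: [0.101, -3.139, -0.0]
ft_force: [-0.7, 0.3, -1.2]
width: 0.0134
grasp_force: 40.0
```

Run:
```python
from h import *
st();a=r.capture('scene');b=r.capture('top')
im=np.hstack([cv2.resize(a[160:240,300:400],(400,320),interpolation=2),cv2.resize(b[150:250,285:410],(400,320),interpolation=2)])
cv2.imwrite('pics/c8.png',im)
```

```text
t 22.5 tcp [ 0.5032 -0.1866  0.0974] pf [ -86.6 -447.5   -2.6] ty ang 93.7 tilt [-0.001  0.    -1.   ] w 0.0134 F [-0.7  0.3 -1.2] g 39.96572454459965 q [-0.5   0.14  1.87 -0.    1.14 -2.14]
```

View pics/c8.png

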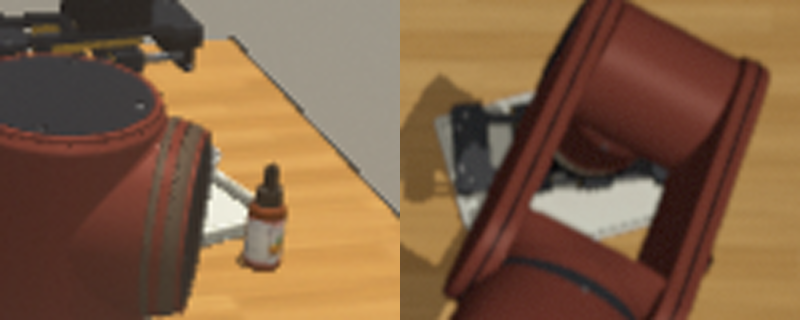

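The arm hides the filter in both views; the gripper is over the tray's left half, and the dropper at (265,220) is undisturbed. Setting down.

Emit:
{"api": "step_arm", "payload": {"fingers": [-1, -1, -1, -1, -1], "delta_pos": [[0, 0, 0.3], [0, 0, 0.2], [0, 0, 0.12], [0, 0, 0.08], [0, 0, 0]], "spin": [0, 0, 0, 0, 0], "force": 10}}

```text
time_s: 23.1
eef_pos: [0.5033, -0.1866, 0.0833]
tool_rot: [0.101, -3.139, -0.001]
ft_force: [-0.5, -0.4, -1.5]
width: 0.0141
grasp_force: 10.0
```

Emit:
{"api": "step_arm", "payload": {"fingers": [-1, -1, -1, -1], "delta_pos": [[0, 0, 0.06], [0, 0, 0.06], [0, 0, 0.06], [0, 0, 0]], "spin": [0, 0, 0, 0]}}

```text
time_s: 23.5
eef_pos: [0.5042, -0.187, 0.081]
tool_rot: [-0.101, 3.139, -0.001]
ft_force: [0.4, 1.2, 3.9]
width: 0.014
grasp_force: 10.0
```

Emit:
{"api": "step_arm", "payload": {"fingers": [-1, -1, -1, -1], "delta_pos": [[0, 0, 0.08], [0, 0, 0.08], [0, 0, 0], [0, 0, -0.1]], "spin": [0, 0, 0, 0], "force": 4}}

```text
time_s: 23.9
eef_pos: [0.5034, -0.1867, 0.0788]
tool_rot: [0.101, -3.14, -0.0]
ft_force: [-1.3, 0.6, -1.6]
width: 0.014
grasp_force: 4.0
```

Emit:
{"api": "step_arm", "payload": {"fingers": [-0.6, -0.5, -0.4, -0.2, -0.1, -0.1], "delta_pos": [[0, 0, 0], [0, 0, 0], [0, 0, 0], [0, 0, 0], [0, 0, 0], [0, 0, 0]], "spin": [0, 0, 0, 0, 0, 0]}}

```text
time_s: 24.5
eef_pos: [0.5035, -0.1867, 0.0789]
tool_rot: [0.101, -3.14, -0.0]
ft_force: [-0.4, 0.4, -0.2]
width: 0.0374
grasp_force: 0.0
```

Emit:
{"api": "step_arm", "payload": {"fingers": [-0.1, -0.1, -0.1, -0.1, -0.1, -0.1, -0.1, -0.1, -0.1, -0.1, -0.1, -0.1], "delta_pos": [[0, 0, -0.3], [0, 0, -0.6], [0, 0, -1], [0, 0, -1], [0, 0, -1], [0, 0, -1], [1, 0.5, -0.3], [1, 0.5, 0], [1, 0.5, 0], [0.5, 1, 0], [0, 1, 0], [0, 1, 0]], "spin": [0, 0, 0, 0, 0, 0, 0, 0, 0, 0, 0, 0]}}

```text
time_s: 25.7
eef_pos: [0.4279, -0.101, 0.1843]
tool_rot: [-0.099, 3.138, -0.001]
ft_force: [0.5, -0.3, -0.8]
width: 0.0389
grasp_force: 0.0
```

Emit:
{"api": "step_arm", "payload": {"fingers": [-0.1, -0.1, -0.1, -0.1, -0.1, -0.1, -0.1, -0.1, -0.1, -0.1], "delta_pos": [[0, 1, 0], [0, 1, 0], [0, 1, 0], [0, 1, 0], [0, 1, 0], [0, 1, 0], [0, 1, 0], [0, 1, 0], [0, 1, 0], [0, 0, 0]], "spin": [0, 0, 0, 0, 0, 0, 0, 0, 0, 0]}}

```text
time_s: 26.7
eef_pos: [0.4165, 0.0799, 0.1841]
tool_rot: [-0.105, 3.138, 0.001]
ft_force: [0.4, 0.4, -0.1]
width: 0.0391
grasp_force: 0.0
```

Run:
```python
from h import *
st();a=r.capture('scene');b=r.capture('top');cv2.imwrite('pics/s9.png',a);cv2.imwrite('pics/t9.png',b)
t0=cv2.imread('pics/t0.png');d=cv2.absdiff(b,t0).max(2)>40
d=d.astype(np.uint8);d[:, :140]=0
for c in cv2.findContours(d,0,2)[0]:
    if cv2.contourArea(c)>8: print(cv2.boundingRect(c))
P=np.array([.503,-.1866,0])
for z in(.004,.066,.072,.112): print(z,proj('top',P+[0,0,z]).round(1),proj('scene',P+[0,0,z]).round(1))
hsv=cv2.cvtColor(b,40);print(b[195:205:2,300:345:4].max(2))
```

```text
t 26.7 tcp [0.4165 0.0799 0.1841] pf [-155.5 -175.9   84.1] ty ang 93.8 tilt [ 0.002  0.001 -1.   ] w 0.0391 F [ 0.4  0.4 -0.1] g 0.0 q [ 0.   -0.25  2.07  0.    1.33 -1.63]
(248, 377, 10, 7)
(271, 371, 34, 13)
(241, 353, 20, 31)
(261, 335, 14, 9)
(314, 195, 10, 14)
(324, 193, 5, 14)
(154, 187, 12, 4)
(150, 174, 14, 10)
(154, 173, 122, 211)
(171, 170, 5, 5)
(145, 159, 10, 14)
(158, 153, 18, 8)
0.004 [322.6 203.6] [318.9 216.2]
0.066 [326.5 200.9] [320.  201.2]
0.072 [326.9 200.6] [320.1 199.8]
0.112 [329.6 198.7] [320.8 189.9]
[[178 187 185 185 163 139 132 183 181 184 185 184]
 [166 187 186 185 122 161 139 169 170 184 184 183]
 [169 186 186 186 121 181 136 149 168 184 182 183]
 [161 187 187 181 122 178 132 168 178 183 183 183]
 [143 188 186 183 120 144 136 164 178 184 183 183]]
```

The change mask shows one compact new blob, about 15 x 14 px at top (322,201). That matches where an upright filter should appear; one lying down would span over 30 px. There is no change at the cup, dropper, jug or spool. Handing in.

```bash
python3 -c "
from h import *
print(r.job_done())"
```

```text
the job is handed in; nothing more can be done
None
```

I handed the job in at about 27 s without getting a verdict back. The keeper is turned about 90° and the filter is released on the tray, upright as far as the last image check shows. The plug was left in, the bystanders look unmoved, and the pump shifted about 8 mm while I turned the keeper (limit 25 mm).

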